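# Index the lathe's stop turret four clicks and set the carriage on its stop

### The arm

A 6-joint arm with a two-finger parallel gripper is mounted at the origin on the work surface. World frame = base frame: x ahead of the robot, y to its left, z up, the work surface at z = 0. Lengths are in mm, angles in rad, forces in N, time in s.
With the tool pointing down it reaches from about 275 to 750 mm from the base axis. Payload 10.2 kg.
Tool frame: the origin (TCP) lies between the finger pads; the fingertips stand 11 mm ahead of it and the grasp point (between the pads) lies 8 mm behind it (ctrl.nose_length is the distance from the TCP to the fingertips, in mm); x points along the fingers, y is the direction in which the jaws open and shut, and the axes are right-handed (so a half turn about x gives the same grasp; the last joint's range is limited). The gripper opens to 85 mm and grips with 20 to 120 N. Pads are 22 mm wide; open, the fingers measure 114 mm over their backs; the gripper's body (76 mm by 85 mm) begins 54 mm behind the grasp point. The pads swing forward as they close: fully open they stand 13 mm farther back than shut.
Start: joints at [-1.568, 0.313, 1.498, -0, 1.331, -0.223], TCP at [117.526, -511.682, 242.294] pointing down, gripper open.
Joint ranges: [-2.94, 2.94], [-0.97, 2.17], [0.19, 2.56], [-1.23, 4.37], [0.02, 3.11], [-2.88, 2.88]. Speed limits (rad/s): [2.39, 2.39, 3.01, 3.14, 3.14, 3.14].

### API

Orientations are given as a unit quaternion [w, x, y, z].
In Python, from rig import ctrl, capture, ticket gives the robot as it stands.
- The arm moves only by the tool step_arm, never from a script. Its argument "commands" is a list of rows, each a list of 2 entries, a list of its own where there are three numbers: the shift along the world's x, y, z normalised to -1 to 1, where 1 is 0.04 m, then the turn about the world's z normalised to -1 to 1, where 1 is 180 degrees. A call has 1 to 5 rows; each row shifts and turns the commanded pose from where the row before left it; what a row does not reach is not made up. A row lasts 1/10 s, in which the tool goes at most 50 mm and 8.59 degrees, less where a joint would pass 70% of its speed; a pose out of reach is approached as far as the arm can. A call with a number of a shift or a turn outside -1 to 1 is refused whole. A call with a gripper value outside its range is refused whole. "gripper" is the closure, from -1 (fully open) to 1 (shut), so that 0 is half open, set as the call begins (left out, the last holds). The fingers move at their own pace and stop on an object; "force" is the grip in N (left out, the last holds). Time passes only in rows, so rows that do not move let the fingers close. It gives the time, the measured TCP pose, the force and the opening at its end, in the units of the state.
- ctrl.sense(): the state, without advancing time (a new reading comes with each control period).
- capture(name): name is "side" or "top"; returns a dict with "image" (420x560x3 uint8, blue, green, red), "fov_y" (degrees; the focal length in pixels is half the picture's height over the tangent of half this angle, whatever the lens; pixels are square), "cx", "cy" (the principal point, pixels), "origin" and "orientation" of the camera in the world. Camera axes: x right, y down, z forward; pixel columns grow to the right and rows downward; lengths in mm; the calibration is good to about 2 mm. A picture is of the moment at which its call begins. There is no depth.
- ticket.finish_job(): hands the job in, once; it reports no verdict.
The state is a dict: "time_s": time; "joints": joint angles; "dq": joint speeds; "tau": joint torques, N m; "eef_pos": TCP position; "ee_rot": TCP orientation; "force": force on the tool from outside, world axes, zero at the start; "wrist_torque": the same for the moment, N m; "grip_width": opening from 0.0 (shut) to 1.0 (fully open).
Only numpy, scipy, OpenCV 4.12 (cv2) and the standard library are available. Lean on these libraries where they do the work, as an engineer would, in place of code of your own. Each camera call takes 0.05 s, during which the arm holds its last target.

### The job

Set the length stop for the fifth doll of the nest: with its crank, turn the stop turret clockwise (seen from above) until it bears gently against its dead stop, let it spring back to its first resting place, and bring it exactly four clicks on from there the other way, without overrunning, and let it settle. Then slide the carriage up to the stop rod that now faces it, press its nose firmly but gently against the rod for a moment, and leave it touching; do not disturb the other things on the bench.

Things in the scene. Friction and masses are not known exactly. Their poses are not given: they have to be found in the camera images.
- head: the stop unit, bolted down: a grey base plate 150 x 330 x 15 mm that carries a brass turret at one end and a steel carriage on two rails at the other. Origin: on the bench under the turret's axis; its z is up, its y points from the turret to the carriage along the slide (plate from y -92 to +238 mm, x -75 to +75 mm); all heights here are over the bench
- pivot (a point): point on the turret's vertical axis, 93 mm up, level with the middle of the crank's grip. The brass disc is 84 mm across, its top 58 mm up, with a steel crank arm on it (top 66 mm up)
- turret_angle (a joint): turret angle, rad, growing counter-clockwise from above. Sprung detents every 0.524 (30 deg): it rests at 0 (first resting place), 0.524, 1.047...; it starts at one of places 1 to 3. Clockwise of 0 a lug meets the dead stop between -0.06 and -0.20; let go there it springs back to 0; four clicks on is 2.094. A crest takes 4 to 6 N at the crank, then it jumps ahead by itself
- crank_grip (a point): middle of the crank's grip: an upright wooden sleeve 18 mm in diameter, 50 mm tall (68 to 118 mm up), that spins freely on its pin, 55 mm from the turret's axis. In head axes it lies at 195 deg + the turret's angle (counter-clockwise from head x). It can be held with fixed finger direction while it is led round the circle; nothing stands higher than 72 mm near it
- dead_stop: the dead stop: a small steel bracket by the disc's rim with a screw pointing along the rim, 28 mm up, 45 mm from the axis; origin under the screw. The screw is set by hand, not measured, so its contact must be felt. The lug must bear on it with over 3 N for a moment; over 20 N bends it. 10 N at the crank (4 to 6 N of it goes to the detent) puts 5 to 8 N on it
- turret: the turret; its six radial steel stop rods, 10 mm in diameter, 48 mm up, 30 deg apart, have their tips 52, 56, 60, 64, 68 and 72 mm from the axis; the shortest faces the carriage at turret angle 0, the next longer at each click. A 10 mm wide lug under the disc meets the dead stop. Origin on the turret's axis at bench level, axes as the head's at turret angle 0
- stop_tip (a point): the tip of the fifth rod (68 mm long from the axis), which faces the carriage at turret angle 2.094
- travel (a joint): how far the carriage has slid from its rear end towards the turret, m, 0 to 0.10, along head -y. It slides with about 3 N of friction and stays where it is left. The nose meets the fifth rod somewhere between 0.060 and 0.074
- carriage_grip (a point): middle of the carriage's upright wooden post: 18 mm in diameter, 60 to 115 mm up, this point 93 mm up; 190 mm from the turret's axis along head y when the carriage is at 0. The steel block below it is 70 x 60 mm, top 60 mm up
- carriage: the carriage, with a round steel nose screw towards the turret, 48 mm up; origin under the post at bench level. The nose is set by hand: its tip is 48 to 62 mm ahead of the post's axis, not measured, so contact must be felt. Firm is 5 to 15 N on the rod (beside the slide's 3 N) for half a second; over 20 N bends the rod. Friction keeps it in touch; do not draw it back in letting go
- pine_blank: bystander: standing rough pine cylinder, 58 mm in diameter, 120 tall, origin under its centre
- faceplate: bystander: bronze lathe faceplate, 110 mm in diameter, 26 high with its hub, lying; origin under its centre
- paint_well: bystander: white ceramic paint well, 68 mm in diameter, 28 high; origin under its centre
- jaw_a: bystander: brass jaw insert, 22 x 40 x 22 mm; origin under its centre
- jaw_b: bystander: its twin
- doll: bystander: standing plain turned wooden doll, 60 mm in diameter, 99 tall; origin under its centre
- gouge: bystander: hand gouge lying flat, 220 mm long, origin under its middle

How it is judged:
By the outcome, as a careful person would: the job done as asked, in the order asked, and still so for the second after the job is handed in, with the robot touching nothing.
It also fails if it takes over 64 s, if anything falls off the work surface, if the arm or the gripper's body presses on something with over 40 N, if the wrist force passes 120 N, or if a joint passes its speed limit or range.

## Working session

There is one attempt and no reset: what is moved stays moved. The work goes in short steps, Python scripts to look and compute and a tool call to move; the robot and the scene stay as the last step left them, time stands still between calls to the robot, and variables do not carry over. Pictures are saved under pics/ and viewed, and the job is handed in when it is done.

Besides the shell and the picture viewer there is one more tool, called after ">>>" by a JSON object that holds its "op" and its "data". step_arm: Moves the arm, as the interface text tells. Its arguments: {"type":"object","properties":{"commands":{"type":"array","items":{"type":"array"}},"gripper":{"type":"number"},"force":{"type":"number"}},"required":["commands"]}

```bash
ls; mkdir -p pics; python3 - <<'E'
from rig import ctrl,capture,ticket
import cv2,json
for n in("side","top"):
    c=capture(n); cv2.imwrite(f"pics/{n}0.png",c["image"])
    print(n,{k:(v if not hasattr(v,'tolist') else v.tolist()) for k,v in c.items() if k!="image"})
print(ctrl.sense())
E
```

```text
pics
side {'fov_y': 44.64278888996998, 'cx': 284.98042069401833, 'cy': 207.61688723907395, 'origin': [334.3053102964122, -640.0612128876506, 671.1863761985305], 'orientation': [-0.41538556243406205, 0.8887669636728753, -0.17866282008078313, 0.07501810132106539]}
top {'fov_y': 53.34899615933524, 'cx': 273.0265929158683, 'cy': 205.96501386570685, 'origin': [512.051562349457, 0.7632830558388111, 924.1984343251145], 'orientation': [-0.04190588627632988, 0.7070816958941701, -0.7054124858596286, 0.025934471657601415]}
{'time_s': 0.1, 'joints': array([-1.56840803e+00,  3.13398925e-01,  1.49834252e+00,  1.41065819e-05,
        1.33100281e+00, -2.23428891e-01]), 'dq': array([ 8.21178081e-04, -2.57859403e-03, -2.27328360e-03,  8.73140463e-05,
        1.40562411e-03, -1.84295874e-03]), 'tau': array([ 4.74516171e-03, -4.12894857e+01, -2.60139155e+01, -6.50898386e-06,
        3.00607571e-03, -3.14988449e-05]), 'eef_pos': array([ 117.52519944, -511.46075022,  241.79680022]), 'ee_rot': array([ 0.07926358,  0.70265408,  0.08007184, -0.70255464]), 'force': array([-0.37958479, -0.29440698, -0.13088278]), 'wrist_torque': array([ 0.01094984, -0.01592642,  0.03701253]), 'grip_width': 1.0001111634095003}
```

View pics/side0.png

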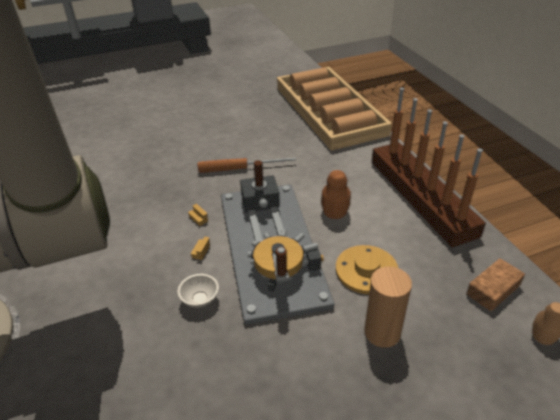

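View pics/top0.png

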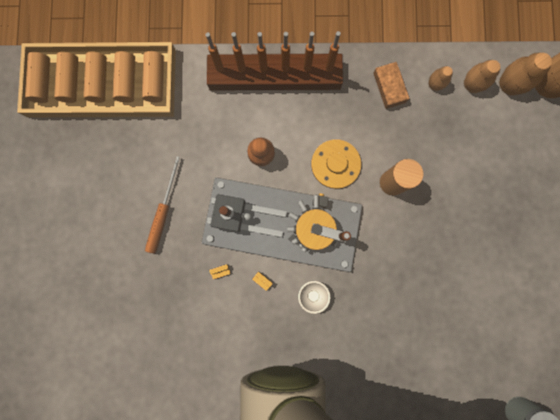

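The side and top views show the head with its turret at about (316,230) in the top view, the post at (225,211) and the grip at (346,236). Next I zoom in and measure.

```bash
cat > h.py <<'E'
import numpy as np,cv2
from scipy.spatial.transform import Rotation as R
from rig import ctrl,capture,ticket
def cam(c):
    q=c["orientation"]; return R.from_quat([q[1],q[2],q[3],q[0]]).as_matrix(),np.array(c["origin"]),210/np.tan(np.radians(c["fov_y"]/2)),c["cx"],c["cy"]
def ray(c,u,v,z):
    M,o,f,cx,cy=cam(c); d=M@np.array([(u-cx)/f,(v-cy)/f,1]); return o+d*(z-o[2])/d[2]
def proj(c,p):
    M,o,f,cx,cy=cam(c); q=M.T@(np.array(p)-o); return np.array([cx+f*q[0]/q[2],cy+f*q[1]/q[2]])
E
python3 - <<'E'
from h import *
import pickle
t=capture("top"); s=capture("side"); pickle.dump((t,s),open("c0.pkl","wb"))
a=t["image"][165:285,190:380]; cv2.imwrite("pics/tz.png",cv2.resize(a,None,fx=4.2,fy=4.2,interpolation=cv2.INTER_CUBIC))
a=s["image"][145:325,200:345]; cv2.imwrite("pics/sz.png",cv2.resize(a,None,fx=3.3,fy=3.3,interpolation=cv2.INTER_CUBIC))
for n,c in(("t",t),("s",s)):
    h=cv2.cvtColor(c["image"],cv2.COLOR_BGR2HSV)
    m=cv2.inRange(h,(12,120,90),(30,255,255))
    k,l,st,ce=cv2.connectedComponentsWithStats(m)
    for i in range(1,k):
        if st[i,4]>150: print(n,st[i],ce[i])
E
```

```text
t [    0     0   560   104 28711] [245.51663126  29.49601198]
t [ 24  51  29  47 866] [34.95612009 73.87297921]
t [ 500   53   60   37 1496] [532.06550802  71.06951872]
t [465  60  35  28 609] [481.58456486  73.61247947]
t [374  63  35  42 961] [390.73777315  83.84287201]
t [430  67  22  21 285] [440.10175439  76.2       ]
t [248 138  23  26 340] [257.29411765 148.94411765]
t [ 311  140   50   49 1872] [335.8525641  163.62820513]
t [380 160  43  31 892] [402.93721973 174.92264574]
t [145 204  23  49 448] [155.71428571 228.06473214]
t [ 296  209   41   41 1048] [313.94274809 228.67652672]
t [210 265  20  14 192] [219.58333333 271.44791667]
t [253 272  20  19 192] [262.234375   280.83333333]
s [ 292   51  122   81 3503] [349.57093919  84.19868684]
s [ 358   81   90   86 2423] [406.8530747  113.57862154]
s [438 121  24  59 599] [448.51419032 148.90984975]
s [453 136  25  60 669] [464.81464873 164.13751868]
s [ 470  152   90  133 5381] [517.9871771  215.15870656]
s [198 159  48   9 241] [222.19502075 162.63485477]
s [189 205  18  19 194] [197.48453608 213.8814433 ]
s [192 237  17  21 180] [199.66111111 246.96111111]
s [ 253  237   51   36 1058] [277.39319471 253.44990548]
s [ 336  246   74   73 2682] [372.4049217  272.96159582]
s [ 471  260   52   41 1134] [497.11904762 279.81569665]
s [546 304  14  34 235] [554.33191489 319.43829787]
```

View pics/tz.png

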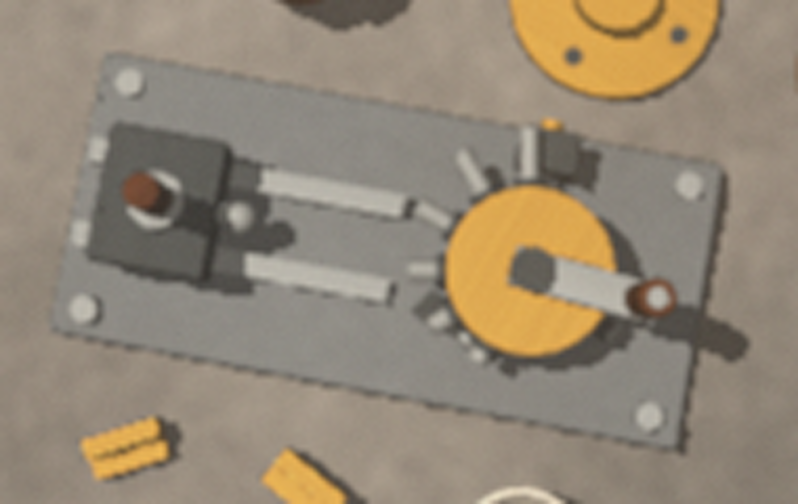

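View pics/sz.png

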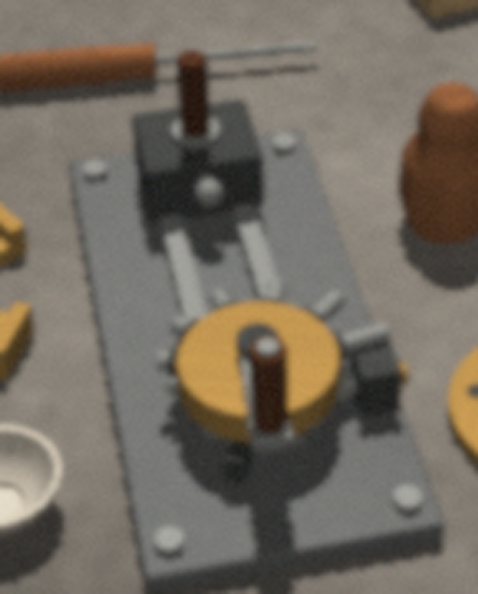

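```bash
python3 - <<'E'
from h import *
import pickle
t,s=pickle.load(open("c0.pkl","rb"))
zt=lambda x,y:((x+.5)/4.2-.5+190,(y+.5)/4.2-.5+165)
zs=lambda x,y:((x+.5)/3.3-.5+200,(y+.5)/3.3-.5+145)
C=[ray(t,*zt(*p),15)[:2] for p in((107,55),(722,163),(683,450),(53,330))]
C=np.array(C);print(C)
cen=C.mean(0); y=(C[0]+C[3]-C[1]-C[2]);print("L,W",np.linalg.norm(y)/2,np.linalg.norm(C[0]+C[1]-C[2]-C[3])/2)
yaw=np.arctan2(y[1],y[0])-np.pi/2; x=(C[0]+C[1]-C[2]-C[3]);print("yaw",yaw,np.arctan2(x[1],x[0]))
Rz=lambda a:np.array([[np.cos(a),-np.sin(a)],[np.sin(a),np.cos(a)]])
print("origin from plate",cen-Rz(yaw)@[0,73])
d=ray(t,*zt(531,271),58)[:2];print("disc top",d)
Cs=[ray(s,*zs(*p),15)[:2] for p in((72,160),(303,133),(442,525),(148,578))];Cs=np.array(Cs);print(Cs)
cs=Cs.mean(0);ys=Cs[0]+Cs[1]-Cs[2]-Cs[3];yw=np.arctan2(ys[1],ys[0])-np.pi/2;print("side yaw",yw,cs-Rz(yw)@[0,73])
print("disc side",ray(s,*zs(258,359),58)[:2])
for n,c,p,z in(("crank t",t,zt(656,297),118),("crank s",s,zs(267,345),118),("post t",t,zt(143,190),115),("post s",s,zs(192,58),115)):
    g=ray(c,*p,z)[:2]; v=Rz(yaw).T@(g-d); print(n,g,v,np.degrees(np.arctan2(v[1],v[0]))%360-195)
E
```

```text
[[ 662.04910015  149.57982489]
 [ 605.36858084 -171.1749109 ]
 [ 458.06908854 -148.8865039 ]
 [ 518.02487698  175.22832252]]
L,W 327.6662862411492 147.62067437988784
yaw -0.17893362993231543 -0.1630871342688261
origin from plate [547.88534751 -70.64780214]
disc top [547.43126492 -68.5935587 ]
[[ 518.5923659   180.50202008]
 [ 662.23409548  148.42985696]
 [ 601.89480615 -170.62568972]
 [ 457.87575794 -144.46629634]]
side yaw -0.18580004698508668 [546.66375688 -68.28360748]
disc side [546.15302466 -68.28224723]
crank t [ 533.26197544 -120.6675409 ] [ -4.67491869 -53.76442617] 70.03052242537535
crank s [ 532.64596648 -117.39550782] [ -5.86345   -50.6542717] 68.39715288240092
post t [582.20602037 115.38864094] [  1.4743306  187.23397061] -105.45115304119194
post s [581.30883816 118.51440978] [3.51473933e-02 1.90150153e+02] -105.01059056352429
```

```bash
python3 - <<'E'
from h import *
import pickle
t,s=pickle.load(open("c0.pkl","rb"))
Rz=lambda a:np.array([[np.cos(a),-np.sin(a)],[np.sin(a),np.cos(a)]])
d=np.array([547,-68.9]);yaw=-.177
H=lambda v:np.r_[d+Rz(yaw)@np.array(v[:2]),v[2]]
for c,x0,y0,w,h,k,n in((t,285,195,75,65,10,"t"),(s,235,215,95,90,6.6,"s")):
    im=cv2.resize(c["image"][y0:y0+h,x0:x0+w],None,fx=k,fy=k,interpolation=cv2.INTER_CUBIC)
    def pt(v):
        p=proj(c,H(v)); return tuple(int(round(q)) for q in ((p-[x0,y0]+.5)*k))
    for th,col in((60,(0,0,255)),(70,(0,255,0)),(90,(255,0,0))):
        for i,r in enumerate((52,56,60,64,68,72)):
            a=np.radians(90-30*i+th); cv2.circle(im,pt((r*np.cos(a),r*np.sin(a),48)),3,col,-1)
        a=np.radians(195+th); cv2.circle(im,pt((55*np.cos(a),55*np.sin(a),118)),4,col,-1);cv2.circle(im,pt((55*np.cos(a),55*np.sin(a),66)),4,col,1)
    cv2.circle(im,pt((0,0,58)),3,(255,0,255),-1)
    cv2.imwrite(f"pics/ov_{n}.png",im)
E
```

```text
(no output)
```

View pics/ov_t.png

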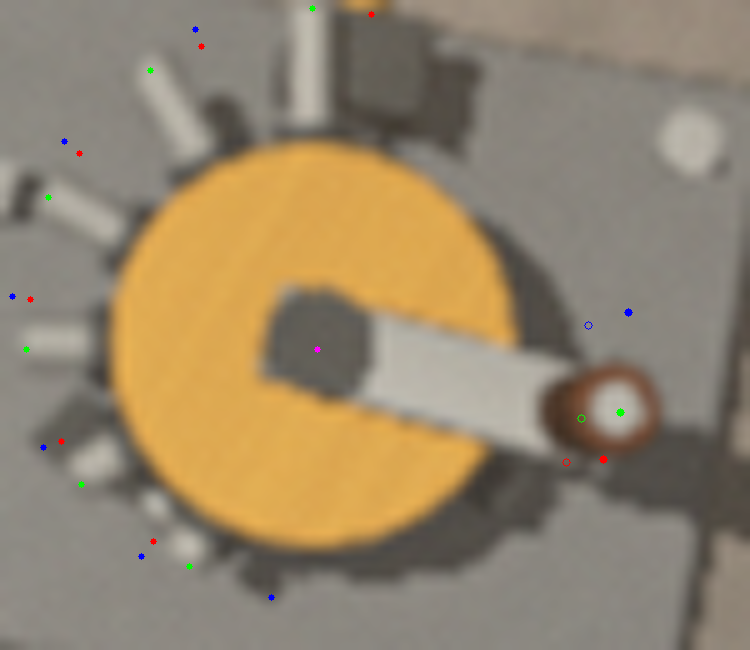

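View pics/ov_s.png

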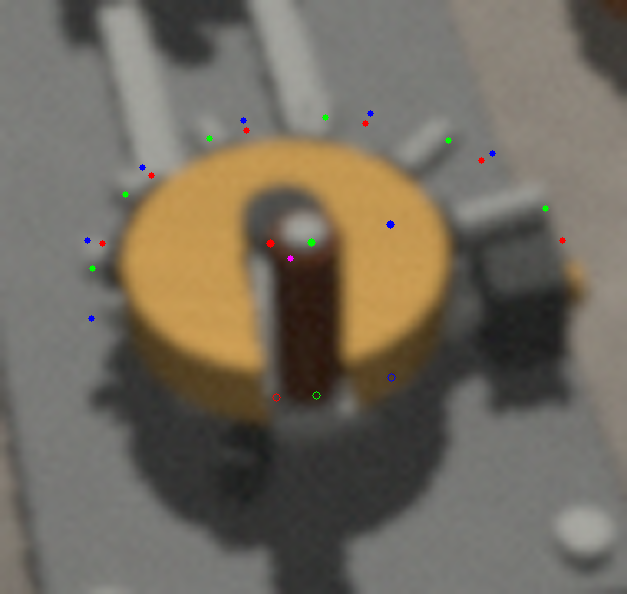

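```bash
python3 - <<'E'
from h import *
import pickle
t,s=pickle.load(open("c0.pkl","rb"))
q=ctrl.sense()["ee_rot"];M=R.from_quat([q[1],q[2],q[3],q[0]]).as_matrix();print("x",M[:,0],"y",M[:,1],np.degrees(np.arctan2(M[1,1],M[0,1])))
print("blank",ray(t,409,171,120),"doll",ray(t,258,148,90),"doll head top",ray(t,261,144,99), "blank side", ray(s,390,281,120))
yaw=np.degrees(-.177);d=np.array([547,-68.9])
for th in(69,60,0,-8,120):
    a=np.radians(195+th+yaw);print(th,"rad dir",np.degrees(a)%360,"pos",d+55*np.array([np.cos(a),np.sin(a)]),"tangent",(np.degrees(a)+90)%180)
t2=capture("top"); im=t2["image"]; print(np.abs(im.astype(int)-t["image"]).max(), ctrl.sense()["time_s"])
E
```

```text
x [-4.37098648e-06  7.92894777e-04 -9.99999686e-01] y [ 2.23864195e-01 -9.74620041e-01 -7.73749890e-04] -77.06389831444557
blank [ 657.76387124 -243.81400129  120.        ] doll [710.77645215  50.75242684  90.        ] doll head top [716.82316286  44.22152689  99.        ] blank side [ 651.27531696 -240.25431591  120.        ]
69 rad dir 253.85864702618443 pos [ 531.70955895 -121.73183143] tangent 163.85864702618443
60 rad dir 244.85864702618443 pos [ 523.63309037 -118.68943195] tangent 154.85864702618443
0 rad dir 184.85864702618443 pos [492.19763227 -73.55837862] tangent 94.85864702618443
-8 rad dir 176.85864702618443 pos [492.08264415 -65.88602815] tangent 86.85864702618443
120 rad dir 304.8586470261844 pos [ 578.43545809 -114.03105333] tangent 34.85864702618443
17 0.25
```

>>> {"op": "step_arm", "data": {"commands": [[[0.86, 0.81, 0], 0.028], [[0.86, 0.81, 0], 0.028], [[0.86, 0.81, 0], 0.028], [[0.86, 0.81, 0], 0.028], [[0.86, 0.81, 0], 0.028]], "gripper": 0, "force": 20}}

```text
time_s: 0.75
eef_pos: [290.5, -348.2, 242.4]
ee_rot: [0.232, 0.668, 0.232, -0.668]
force: [0.6, -0.3, -0.6]
grip_width: 0.499
```

>>> {"op": "step_arm", "data": {"commands": [[[0.86, 0.81, 0], 0.028], [[0.86, 0.81, 0], 0.028], [[0.86, 0.81, 0], 0.028], [[0.86, 0.81, 0], 0.028], [[0.86, 0.81, 0], 0.028]]}}

```text
time_s: 1.25
eef_pos: [462.7, -186.0, 242.4]
ee_rot: [0.372, 0.601, 0.372, -0.601]
force: [-0.1, -1.1, -0.1]
grip_width: 0.502
```

>>> {"op": "step_arm", "data": {"commands": [[[0.86, 0.81, -0.4], 0.028], [[0.86, 0.81, -0.4], 0.028], [[0, 0, 0], 0]]}}

```text
time_s: 1.55
eef_pos: [531.9, -118.9, 207.7]
ee_rot: [-0.423, -0.565, -0.426, 0.566]
force: [-0.4, -0.0, -0.5]
grip_width: 0.502
```

>>> {"op": "step_arm", "data": {"commands": [[[0, -0.03, -0.9], 0.003], [[0, 0, -0.9], 0], [[0, 0, -0.9], 0], [[0, 0, -0.25], 0], [[0, 0, 0], 0]]}}

```text
time_s: 2.05
eef_pos: [529.9, -124.3, 91.9]
ee_rot: [-0.425, -0.565, -0.426, 0.565]
force: [0.2, 0.9, 0.4]
grip_width: 0.495
```

>>> {"op": "step_arm", "data": {"commands": [[[0, 0, 0], 0], [[0, 0, 0], 0], [[0, 0, 0], 0]], "gripper": 0.5}}

```text
time_s: 2.35
eef_pos: [530.9, -124.4, 93.6]
ee_rot: [0.426, 0.565, 0.425, -0.565]
force: [-0.7, 0.5, -0.4]
grip_width: 0.252
```

```bash
python3 - <<'E'
from h import *
for n in("side","top"):
    c=capture(n); x,y,w,h=(230,180,130,120) if n=="side" else (270,180,120,100)
    cv2.imwrite(f"pics/g1{n}.png",cv2.resize(c["image"][y:y+h,x:x+w],None,fx=4.5,fy=4.5,interpolation=cv2.INTER_CUBIC))
E
```

```text
(no output)
```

View pics/g1side.png

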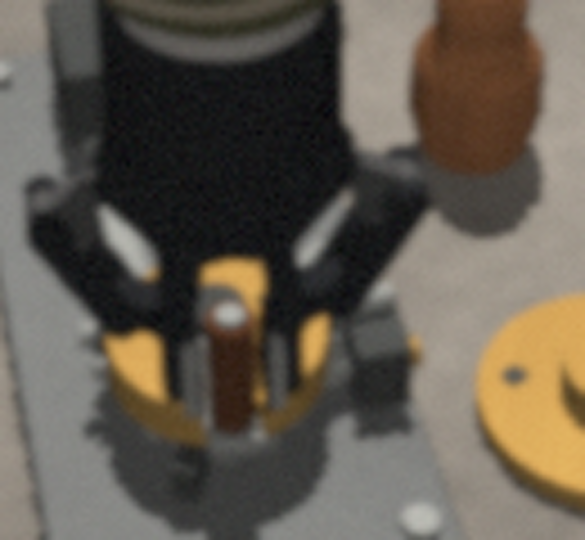

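View pics/g1top.png

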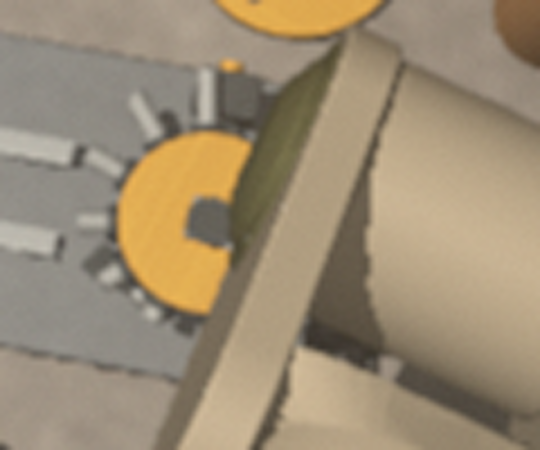

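```bash
cat >> h.py <<'E'
d=np.array([547,-68.9]);YAW=np.degrees(-.177)
def pos(th,r=55):
    a=np.radians(195+th+YAW);return d+r*np.array([np.cos(a),np.sin(a)])
def plan(ths,p0=None):
    p=pos(ths[0]) if p0 is None else np.array(p0,float); acc=p.copy(); t0=ths[0]
    for t in ths[1:]:
        u=np.round((pos(t)-acc)/40,3); acc=acc+u*40; print(t,f"[[{u[0]:.3f}, {u[1]:.3f}, 0], {(t-t0)/180:.4f}]"); t0=t
def where():
    s=ctrl.sense(); p=s["eef_pos"];v=p[:2]-d;q=s["ee_rot"];M=R.from_quat([q[1],q[2],q[3],q[0]]).as_matrix()
    th=(np.degrees(np.arctan2(v[1],v[0]))-195-YAW+180)%360-180
    a=np.radians(195+th+YAW); T=np.array([-np.sin(a),np.cos(a)]);F=s["force"]
    print("t",round(s["time_s"],2),"th",round(th,2),"r",round(np.hypot(*v),2),"z",round(p[2],1),"jaw-tangent",round((np.degrees(np.arctan2(M[1,1],M[0,1]))-np.degrees(a)-90+90)%180-90,2),"Ft(ccw)",round(T@F[:2],2),"Fr",round(np.array([np.cos(a),np.sin(a)])@F[:2],2),"Fz",round(F[2],2))
E
python3 - <<'E'
from h import *
where(); plan([69,64,59,54,49,44,39,34,29,24,19,14,9,4],[530.9,-124.4])
E
```

```text
t 2.45 th 68.64 r 57.69 z 93.1 jaw-tangent 0.46 Ft(ccw) -0.5 Fr -0.13 Fz -0.77
64 [[-0.093, 0.105, 0], -0.0278]
59 [[-0.110, 0.048, 0], -0.0278]
54 [[-0.106, 0.058, 0], -0.0278]
49 [[-0.099, 0.066, 0], -0.0278]
44 [[-0.094, 0.075, 0], -0.0278]
39 [[-0.087, 0.083, 0], -0.0278]
34 [[-0.079, 0.090, 0], -0.0278]
29 [[-0.071, 0.096, 0], -0.0278]
24 [[-0.063, 0.103, 0], -0.0278]
19 [[-0.053, 0.107, 0], -0.0278]
14 [[-0.044, 0.112, 0], -0.0278]
9 [[-0.033, 0.115, 0], -0.0278]
4 [[-0.024, 0.118, 0], -0.0278]
```

>>> {"op": "step_arm", "data": {"commands": [[[-0.093, 0.105, 0], -0.0278], [[-0.11, 0.048, 0], -0.0278], [[-0.106, 0.058, 0], -0.0278]]}}

```text
time_s: 2.75
eef_pos: [518.7, -116.1, 92.9]
ee_rot: [0.348, 0.617, 0.346, -0.616]
force: [5.7, -2.8, -4.8]
grip_width: 0.248
```

```bash
python3 -c "
from h import *
where()"
```

```text
t 2.75 th 54.19 r 54.98 z 92.9 jaw-tangent -0.32 Ft(ccw) 6.31 Fr -0.57 Fz -4.77
```

>>> {"op": "step_arm", "data": {"commands": [[[-0.099, 0.066, 0], -0.0278], [[-0.094, 0.075, 0], -0.0278]]}}

```text
time_s: 2.95
eef_pos: [510.9, -110.5, 92.8]
ee_rot: [0.292, 0.645, 0.291, -0.644]
force: [2.6, -2.0, -0.9]
grip_width: 0.246
```

```bash
python3 -c "
from h import *
where()"
```

```text
t 2.95 th 44.21 r 55.11 z 92.8 jaw-tangent -0.35 Ft(ccw) 3.26 Fr -0.18 Fz -0.9
```

>>> {"op": "step_arm", "data": {"commands": [[[-0.087, 0.083, 0], -0.0278], [[-0.079, 0.09, 0], -0.0278]]}}

```text
time_s: 3.15
eef_pos: [503.8, -103.3, 92.7]
ee_rot: [0.235, 0.667, 0.234, -0.667]
force: [1.3, -0.8, -0.6]
grip_width: 0.252
```

>>> {"op": "step_arm", "data": {"commands": [[[-0.071, 0.096, 0], -0.0278], [[-0.063, 0.103, 0], -0.0278]]}}

```text
time_s: 3.35
eef_pos: [498.8, -95.7, 92.8]
ee_rot: [0.176, 0.686, 0.175, -0.684]
force: [3.0, -6.1, -4.3]
grip_width: 0.25
```

>>> {"op": "step_arm", "data": {"commands": [[[-0.053, 0.107, 0], -0.0278]]}}

```text
time_s: 3.45
eef_pos: [496.7, -91.6, 92.8]
ee_rot: [0.146, 0.693, 0.144, -0.691]
force: [1.8, -3.5, -2.0]
grip_width: 0.25
```

>>> {"op": "step_arm", "data": {"commands": [[[-0.044, 0.112, 0], -0.0278]]}}

```text
time_s: 3.55
eef_pos: [494.8, -87.0, 92.8]
ee_rot: [0.116, 0.698, 0.114, -0.697]
force: [0.4, -3.5, -1.8]
grip_width: 0.252
```

>>> {"op": "step_arm", "data": {"commands": [[[-0.033, 0.115, 0], -0.0278]]}}

```text
time_s: 3.65
eef_pos: [493.4, -82.2, 92.7]
ee_rot: [0.085, 0.702, 0.084, -0.702]
force: [0.8, -1.7, -0.5]
grip_width: 0.254
```

```bash
python3 -c "
from h import *
where()
c=capture('top'); cv2.imwrite('pics/t3.png',cv2.resize(c['image'][170:290,270:390],None,fx=4.5,fy=4.5,interpolation=cv2.INTER_CUBIC))
plan([9,6,4,2,0,-1,-2,-3,-4,-5,-6,-7,-8,-9,-10,-11])"
```

```text
t 3.65 th 9.05 r 55.27 z 92.7 jaw-tangent -0.22 Ft(ccw) 1.88 Fr -0.32 Fz -0.51
6 [[-0.015, 0.070, 0], -0.0167]
4 [[-0.009, 0.048, 0], -0.0111]
2 [[-0.006, 0.047, 0], -0.0111]
0 [[-0.005, 0.048, 0], -0.0111]
-1 [[-0.002, 0.024, 0], -0.0056]
-2 [[-0.001, 0.024, 0], -0.0056]
-3 [[-0.001, 0.024, 0], -0.0056]
-4 [[-0.001, 0.024, 0], -0.0056]
-5 [[-0.000, 0.024, 0], -0.0056]
-6 [[0.000, 0.024, 0], -0.0056]
-7 [[0.001, 0.024, 0], -0.0056]
-8 [[0.001, 0.024, 0], -0.0056]
-9 [[0.002, 0.024, 0], -0.0056]
-10 [[0.002, 0.024, 0], -0.0056]
-11 [[0.002, 0.023, 0], -0.0056]
```

View pics/t3.png

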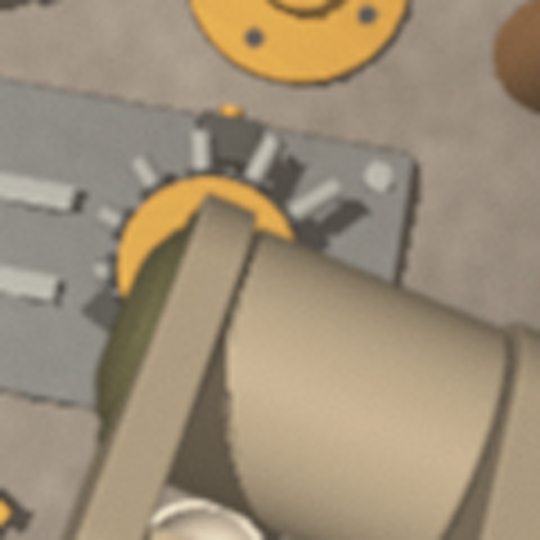

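The turret is following the jaws. The force peaked near 54° and 24°. From here I go in slow single steps and feel for the dead stop.

>>> {"op": "step_arm", "data": {"commands": [[[-0.015, 0.07, 0], -0.0167]]}}

```text
time_s: 3.8
eef_pos: [492.6, -79.1, 92.6]
ee_rot: [0.068, 0.704, 0.067, -0.704]
force: [0.2, -0.8, 0.2]
grip_width: 0.25
```

>>> {"op": "step_arm", "data": {"commands": [[[-0.009, 0.048, 0], -0.0111]]}}

```text
time_s: 3.9
eef_pos: [492.3, -77.1, 92.6]
ee_rot: [0.055, 0.705, 0.055, -0.705]
force: [0.2, -0.5, 0.6]
grip_width: 0.249
```

>>> {"op": "step_arm", "data": {"commands": [[[-0.006, 0.047, 0], -0.0111]]}}

```text
time_s: 4.0
eef_pos: [492.0, -75.2, 92.6]
ee_rot: [0.043, 0.706, 0.043, -0.706]
force: [0.2, -0.1, -0.1]
grip_width: 0.249
```

>>> {"op": "step_arm", "data": {"commands": [[[-0.005, 0.048, 0], -0.0111]]}}

```text
time_s: 4.1
eef_pos: [491.8, -73.3, 92.6]
ee_rot: [0.03, 0.707, 0.03, -0.706]
force: [0.7, -0.4, 0.8]
grip_width: 0.249
```

>>> {"op": "step_arm", "data": {"commands": [[[-0.002, 0.024, 0], -0.0056], [[-0.001, 0.024, 0], -0.0056]]}}

```text
time_s: 4.3
eef_pos: [491.6, -71.3, 92.5]
ee_rot: [0.018, 0.707, 0.018, -0.707]
force: [0.3, -0.6, 0.4]
grip_width: 0.248
```

>>> {"op": "step_arm", "data": {"commands": [[[-0.001, 0.024, 0], -0.0056], [[-0.001, 0.024, 0], -0.0056]]}}

```text
time_s: 4.5
eef_pos: [491.7, -69.9, 92.5]
ee_rot: [0.006, 0.707, 0.005, -0.707]
force: [1.0, -5.4, -0.9]
grip_width: 0.248
```

>>> {"op": "step_arm", "data": {"commands": [[[-0.001, 0.024, 0], -0.0056]]}}

```text
time_s: 4.6
eef_pos: [491.7, -69.2, 92.5]
ee_rot: [-0.001, 0.707, -0.002, -0.707]
force: [-1.0, -7.4, -1.3]
grip_width: 0.25
```

>>> {"op": "step_arm", "data": {"commands": [[[-0.001, 0.024, 0], -0.0056]]}}

```text
time_s: 4.7
eef_pos: [491.6, -68.3, 92.5]
ee_rot: [-0.007, 0.707, -0.008, -0.707]
force: [-0.6, -5.6, -0.2]
grip_width: 0.25
```

>>> {"op": "step_arm", "data": {"commands": [[[0, 0.015, 0], -0.003]]}}

```text
time_s: 4.8
eef_pos: [491.6, -67.6, 92.4]
ee_rot: [-0.01, 0.707, -0.011, -0.707]
force: [-0.2, -5.6, -0.6]
grip_width: 0.248
```

>>> {"op": "step_arm", "data": {"commands": [[[0, 0.015, 0], -0.003]]}}

```text
time_s: 4.9
eef_pos: [491.6, -67.0, 92.5]
ee_rot: [-0.013, 0.707, -0.014, -0.707]
force: [-0.1, -6.2, -0.0]
grip_width: 0.25
```

>>> {"op": "step_arm", "data": {"commands": [[[0, 0.015, 0], -0.003]]}}

```text
time_s: 5.0
eef_pos: [491.6, -66.4, 92.5]
ee_rot: [-0.017, 0.707, -0.018, -0.707]
force: [-0.7, -5.4, 0.3]
grip_width: 0.251
```

Still riding the detent at about 5.5 N, with no stop yet.

>>> {"op": "step_arm", "data": {"commands": [[[0, 0.015, 0], -0.003]]}}

```text
time_s: 5.1
eef_pos: [491.6, -65.8, 92.5]
ee_rot: [-0.02, 0.707, -0.021, -0.707]
force: [-0.0, -5.8, 0.4]
grip_width: 0.25
```

>>> {"op": "step_arm", "data": {"commands": [[[0, 0.015, 0], -0.003]]}}

```text
time_s: 5.2
eef_pos: [491.6, -65.3, 92.5]
ee_rot: [-0.023, 0.707, -0.024, -0.706]
force: [-0.5, -8.2, -0.5]
grip_width: 0.251
```

>>> {"op": "step_arm", "data": {"commands": [[[0, 0.015, 0], -0.003]]}}

```text
time_s: 5.3
eef_pos: [491.6, -65.0, 92.5]
ee_rot: [-0.026, 0.707, -0.028, -0.706]
force: [-0.3, -9.3, -0.7]
grip_width: 0.254
```

>>> {"op": "step_arm", "data": {"commands": [[[0, 0.015, 0], -0.003]]}}

```text
time_s: 5.4
eef_pos: [491.7, -64.7, 92.5]
ee_rot: [-0.03, 0.707, -0.031, -0.706]
force: [-1.2, -12.2, -1.0]
grip_width: 0.253
```

>>> {"op": "step_arm", "data": {"commands": [[[0, 0, 0], 0], [[0, 0, 0], 0]]}}

```text
time_s: 5.6
eef_pos: [491.6, -64.8, 92.5]
ee_rot: [-0.029, 0.707, -0.031, -0.706]
force: [0.6, -10.8, -1.7]
grip_width: 0.25
```

```bash
python3 -c "
from h import *
where(); plan([-9.8,-8,-6,-4,-2,0,1.5])"
```

```text
t 5.6 th -9.13 r 55.51 z 92.5 jaw-tangent -0.66 Ft(ccw) 10.73 Fr -1.36 Fz -1.75
-8 [[-0.003, -0.043, 0], 0.0100]
-6 [[-0.002, -0.048, 0], 0.0111]
-4 [[0.000, -0.048, 0], 0.0111]
-2 [[0.002, -0.048, 0], 0.0111]
0 [[0.003, -0.048, 0], 0.0111]
1.5 [[0.003, -0.036, 0], 0.0083]
```

>>> {"op": "step_arm", "data": {"commands": [[[-0.003, -0.043, 0], 0.01], [[-0.002, -0.048, 0], 0.0111], [[0, -0.048, 0], 0.0111], [[0.002, -0.048, 0], 0.0111], [[0.003, -0.048, 0], 0.0111]]}}

```text
time_s: 6.1
eef_pos: [491.3, -72.6, 92.2]
ee_rot: [-0.03, -0.706, -0.031, 0.707]
force: [-0.1, -0.4, -0.4]
grip_width: 0.251
```

>>> {"op": "step_arm", "data": {"commands": [[[0, 0, 0], 0], [[0, 0, 0], 0], [[0, 0, 0], 0], [[0, 0, 0], 0], [[0, 0, 0], 0]], "gripper": 0.1}}

```text
time_s: 6.6
eef_pos: [491.4, -72.6, 92.3]
ee_rot: [-0.03, -0.706, -0.03, 0.706]
force: [-0.4, 0.3, -0.6]
grip_width: 0.45
```

```bash
python3 -c "
from h import *
where()
for n in('side','top'):
    c=capture(n); x,y,w,h=(230,180,130,120) if n=='side' else (270,180,120,100)
    im=cv2.resize(c['image'][y:y+h,x:x+w],None,fx=4.5,fy=4.5,interpolation=cv2.INTER_CUBIC)
    for th,col in((0,(0,0,255)),(9,(0,255,0))):
        for i,r in enumerate((52,56,60,64,68,72)):
            a=np.radians(90-30*i+th+YAW); p=proj(c,np.r_[d+r*np.array([np.cos(a),np.sin(a)]),48]); cv2.circle(im,tuple(int(v) for v in (p-[x,y]+.5)*4.5),3,col,-1)
        p=proj(c,np.r_[pos(th),118]); cv2.circle(im,tuple(int(v) for v in (p-[x,y]+.5)*4.5),4,col,-1)
    cv2.imwrite(f'pics/g2{n}.png',im)
"
```

```text
t 6.6 th -1.05 r 55.76 z 92.3 jaw-tangent 1.06 Ft(ccw) -0.3 Fr 0.4 Fz -0.56
```

View pics/g2side.png

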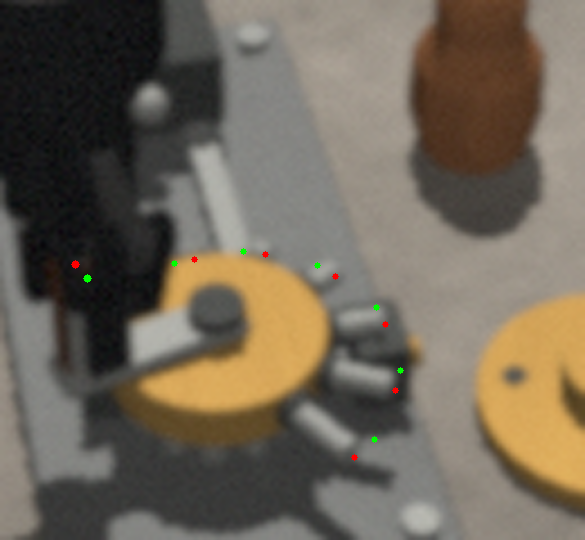

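View pics/g2top.png

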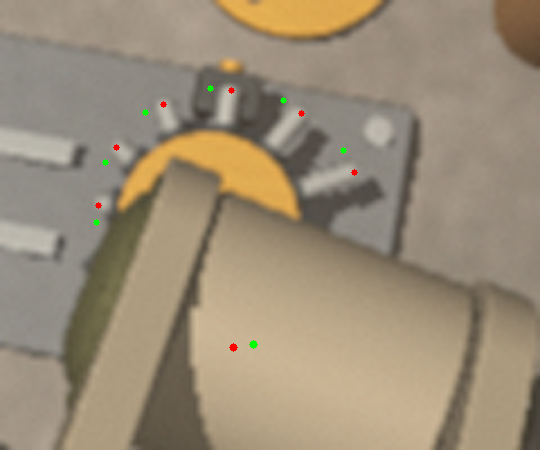

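The turret rests at place 0, where the red predictions match the rods and crank in both views. Now I close loosely again and lead it counter-clockwise.

```bash
python3 -c "
from h import *
plan([0]+list(range(5,101,5))+[103,106,109,112,115,118,120],[491.4,-72.6])"
```

```text
5 [[0.035, -0.143, 0], 0.0278]
10 [[0.026, -0.117, 0], 0.0278]
15 [[0.036, -0.115, 0], 0.0278]
20 [[0.045, -0.111, 0], 0.0278]
25 [[0.056, -0.106, 0], 0.0278]
30 [[0.064, -0.101, 0], 0.0278]
35 [[0.073, -0.096, 0], 0.0278]
40 [[0.080, -0.088, 0], 0.0278]
45 [[0.089, -0.082, 0], 0.0278]
50 [[0.095, -0.073, 0], 0.0278]
55 [[0.101, -0.065, 0], 0.0278]
60 [[0.106, -0.055, 0], 0.0278]
65 [[0.111, -0.046, 0], 0.0278]
70 [[0.114, -0.037, 0], 0.0278]
75 [[0.117, -0.026, 0], 0.0278]
80 [[0.119, -0.016, 0], 0.0278]
85 [[0.120, -0.005, 0], 0.0278]
90 [[0.119, 0.004, 0], 0.0278]
95 [[0.119, 0.016, 0], 0.0278]
100 [[0.118, 0.025, 0], 0.0278]
103 [[0.069, 0.021, 0], 0.0167]
106 [[0.068, 0.024, 0], 0.0167]
109 [[0.066, 0.027, 0], 0.0167]
112 [[0.065, 0.031, 0], 0.0167]
115 [[0.064, 0.034, 0], 0.0167]
118 [[0.061, 0.037, 0], 0.0167]
120 [[0.040, 0.027, 0], 0.0111]
```

>>> {"op": "step_arm", "data": {"commands": [[[0, 0, 0], 0], [[0, 0, 0], 0], [[0, 0, 0], 0]], "gripper": 0.5}}

```text
time_s: 7.0
eef_pos: [491.4, -72.7, 92.3]
ee_rot: [-0.03, -0.706, -0.03, 0.706]
force: [0.0, 0.2, -0.3]
grip_width: 0.248
```

>>> {"op": "step_arm", "data": {"commands": [[[0.035, -0.143, 0], 0.0278], [[0.026, -0.117, 0], 0.0278]]}}

```text
time_s: 7.2
eef_pos: [493.5, -82.4, 92.2]
ee_rot: [-0.092, -0.701, -0.093, 0.701]
force: [-0.8, 4.8, 2.4]
grip_width: 0.248
```

>>> {"op": "step_arm", "data": {"commands": [[[0.036, -0.115, 0], 0.0278], [[0.045, -0.111, 0], 0.0278], [[0.056, -0.106, 0], 0.0278], [[0.064, -0.101, 0], 0.0278]]}}

```text
time_s: 7.6
eef_pos: [501.8, -100.5, 92.3]
ee_rot: [-0.213, -0.674, -0.213, 0.674]
force: [0.2, 0.6, -0.4]
grip_width: 0.25
```

>>> {"op": "step_arm", "data": {"commands": [[[0.073, -0.096, 0], 0.0278], [[0.08, -0.088, 0], 0.0278], [[0.089, -0.082, 0], 0.0278], [[0.095, -0.073, 0], 0.0278]]}}

```text
time_s: 8.0
eef_pos: [515.0, -113.7, 92.2]
ee_rot: [-0.327, -0.627, -0.328, 0.627]
force: [-1.4, 1.0, 1.5]
grip_width: 0.246
```

```bash
python3 -c "
from h import *
where()"
```

```text
t 8.0 th 49.63 r 55.07 z 92.2 jaw-tangent 0.63 Ft(ccw) -1.77 Fr -0.02 Fz 1.46
```

>>> {"op": "step_arm", "data": {"commands": [[[0.101, -0.065, 0], 0.0278], [[0.106, -0.055, 0], 0.0278], [[0.111, -0.046, 0], 0.0278], [[0.114, -0.037, 0], 0.0278]]}}

```text
time_s: 8.4
eef_pos: [531.9, -121.8, 92.2]
ee_rot: [-0.43, -0.56, -0.432, 0.561]
force: [-4.9, 0.3, 3.0]
grip_width: 0.25
```

>>> {"op": "step_arm", "data": {"commands": [[[0.117, -0.026, 0], 0.0278], [[0.119, -0.016, 0], 0.0278], [[0.12, -0.005, 0], 0.0278], [[0.119, 0.004, 0], 0.0278]]}}

```text
time_s: 8.8
eef_pos: [551.7, -123.8, 92.2]
ee_rot: [0.522, 0.477, 0.522, -0.477]
force: [-0.6, -0.4, -0.4]
grip_width: 0.249
```

```bash
python3 -c "
from h import *
where()"
```

```text
t 8.8 th 90.02 r 55.13 z 92.2 jaw-tangent 0.27 Ft(ccw) -0.63 Fr 0.35 Fz -0.43
```

>>> {"op": "step_arm", "data": {"commands": [[[0.119, 0.016, 0], 0.0278], [[0.118, 0.025, 0], 0.0278]]}}

```text
time_s: 9.0
eef_pos: [560.4, -122.3, 92.2]
ee_rot: [0.561, 0.429, 0.562, -0.43]
force: [-5.4, -1.3, 3.4]
grip_width: 0.252
```

>>> {"op": "step_arm", "data": {"commands": [[[0.069, 0.021, 0], 0.0167], [[0.068, 0.024, 0], 0.0167]]}}

```text
time_s: 9.2
eef_pos: [566.2, -120.5, 92.2]
ee_rot: [0.583, 0.4, 0.584, -0.4]
force: [-3.8, -1.2, 0.9]
grip_width: 0.252
```

>>> {"op": "step_arm", "data": {"commands": [[[0.066, 0.027, 0], 0.0167], [[0.065, 0.031, 0], 0.0167]]}}

```text
time_s: 9.4
eef_pos: [571.6, -118.2, 92.2]
ee_rot: [0.603, 0.369, 0.603, -0.369]
force: [-0.7, -1.0, 1.6]
grip_width: 0.25
```

>>> {"op": "step_arm", "data": {"commands": [[[0.064, 0.034, 0], 0.0167], [[0.061, 0.037, 0], 0.0167]]}}

```text
time_s: 9.6
eef_pos: [576.8, -115.2, 92.2]
ee_rot: [0.622, 0.337, 0.622, -0.337]
force: [-0.1, -0.0, -0.7]
grip_width: 0.253
```

```bash
python3 -c "
from h import *
where()"
```

```text
t 9.6 th 117.9 r 55.1 z 92.2 jaw-tangent 0.35 Ft(ccw) -0.07 Fr -0.03 Fz -0.68
```

>>> {"op": "step_arm", "data": {"commands": [[[0.03, 0.02, 0], 0.0083], [[0, 0, 0], 0]]}}

```text
time_s: 9.8
eef_pos: [578.0, -114.3, 92.2]
ee_rot: [0.626, 0.329, 0.626, -0.329]
force: [-1.7, -0.1, -0.5]
grip_width: 0.25
```

>>> {"op": "step_arm", "data": {"commands": [[[0, 0, 0], 0], [[0, 0, 0], 0], [[0, 0, 0], 0], [[0, 0, 0.9], 0], [[0, 0, 0.9], 0]], "gripper": 0}}

```text
time_s: 10.3
eef_pos: [577.5, -114.3, 164.6]
ee_rot: [0.625, 0.329, 0.626, -0.33]
force: [0.2, 0.1, 0.8]
grip_width: 0.499
```

>>> {"op": "step_arm", "data": {"commands": [[[0, 0, 0.5], 0], [[-0.4, -0.8, 0.5], 0], [[-0.5, -0.9, 0], 0], [[-0.5, -0.9, 0], 0], [[-0.5, -0.9, 0], 0]]}}

```text
time_s: 10.8
eef_pos: [501.1, -255.6, 204.5]
ee_rot: [0.626, 0.329, 0.626, -0.329]
force: [1.0, 0.2, 0.6]
grip_width: 0.498
```

```bash
cat > ov.py <<'E'
from h import *
import sys
def show(tag,ths):
    for n in('side','top'):
        c=capture(n); x,y,w,h=(200,145,150,180) if n=='side' else (190,165,190,120); k=3.3 if n=='side' else 4.2
        im=cv2.resize(c['image'][y:y+h,x:x+w],None,fx=k,fy=k,interpolation=cv2.INTER_CUBIC)
        for th,col in ths:
            for i,r in enumerate((52,56,60,64,68,72)):
                a=np.radians(90-30*i+th+YAW); p=proj(c,np.r_[d+r*np.array([np.cos(a),np.sin(a)]),48]); cv2.circle(im,tuple(int(v) for v in (p-[x,y]+.5)*k),2,col,-1)
            p=proj(c,np.r_[pos(th),118]); cv2.circle(im,tuple(int(v) for v in (p-[x,y]+.5)*k),3,col,-1)
        cv2.imwrite(f'pics/{tag}{n}.png',im)
E
python3 -c "
from ov import *
where(); show('s4',[(120,(0,0,255))])"
```

```text
t 10.8 th 71.31 r 192.26 z 204.5 jaw-tangent 48.31 Ft(ccw) 0.9 Fr -0.48 Fz 0.59
```

View pics/s4side.png

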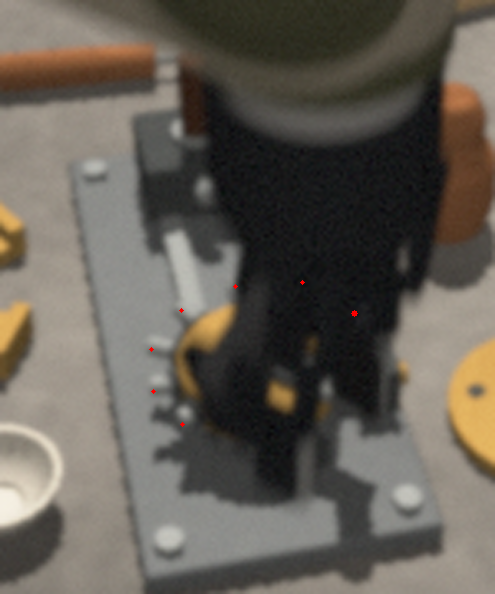

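View pics/s4top.png

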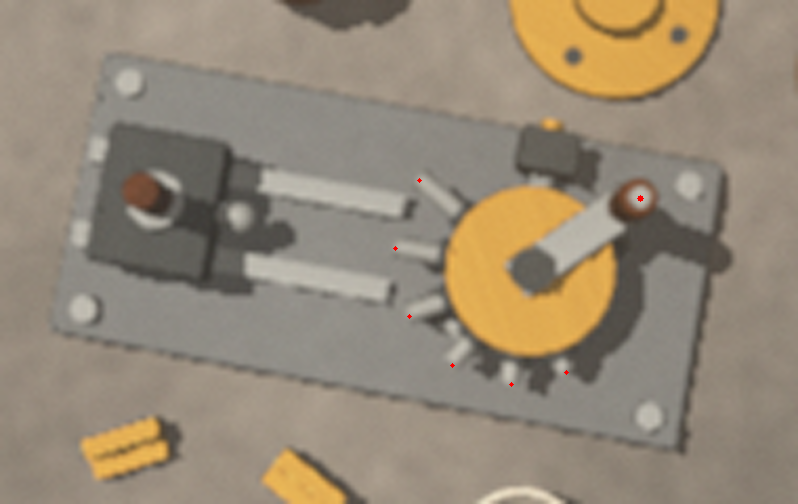

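The turret sits at 120° (place 4), and the fifth rod points at the carriage: the predicted points land on the crank and rods at (640,198) and (395,247) in the top zoom. Next is the carriage post.

>>> {"op": "step_arm", "data": {"commands": [[[0.2, 0.93, 0], 0.0252], [[0.2, 0.93, 0], 0.0252], [[0.2, 0.93, 0], 0.0252], [[0.2, 0.93, 0], 0.0252], [[0.2, 0.93, 0], 0.0252]]}}

```text
time_s: 11.4
eef_pos: [542.2, -66.4, 204.4]
ee_rot: [0.679, 0.199, 0.679, -0.199]
force: [0.4, -0.9, 0.4]
grip_width: 0.499
```

>>> {"op": "step_arm", "data": {"commands": [[[0.2, 0.93, 0], 0.0252], [[0.2, 0.93, 0], 0.0252], [[0.2, 0.93, 0], 0.0252], [[0.2, 0.93, 0], 0.0252], [[0.2, 0.93, 0], 0.0252]]}}

```text
time_s: 11.9
eef_pos: [582.0, 119.7, 204.4]
ee_rot: [0.704, 0.061, 0.704, -0.061]
force: [-0.4, -0.1, -0.3]
grip_width: 0.498
```

>>> {"op": "step_arm", "data": {"commands": [[[0, 0, -0.4], 0], [[0, 0, 0], 0]]}}

```text
time_s: 12.1
eef_pos: [581.0, 118.9, 186.4]
ee_rot: [0.703, 0.062, 0.706, -0.062]
force: [-0.9, 0.2, 0.5]
grip_width: 0.5
```

```bash
python3 -c "
from h import *
s=ctrl.sense();q=s['ee_rot'];M=R.from_quat([q[1],q[2],q[3],q[0]]).as_matrix();print(s['eef_pos'],np.degrees(np.arctan2(M[1,1],M[0,1])),s['joints'])
c=capture('side');cv2.imwrite('pics/p5.png',cv2.resize(c['image'][100:325,180:360],None,fx=2.6,fy=2.6))"
```

```text
[581.0170731  118.88490617 186.40322268] 79.93752996064298 [ 4.45177858e-03  5.08937537e-01  1.35954064e+00 -1.20723179e-05
  1.27676571e+00 -1.39071660e+00]
```

View pics/p5.png

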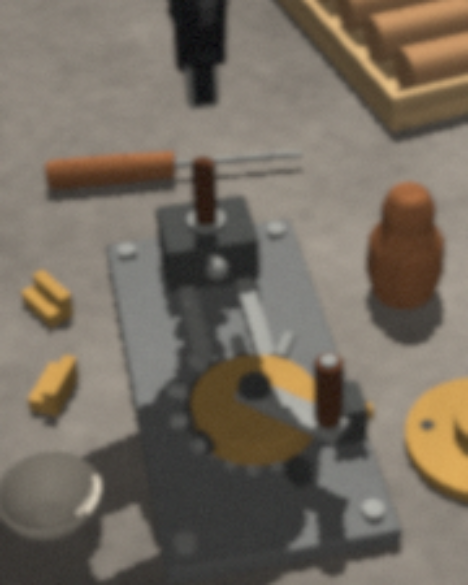

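>>> {"op": "step_arm", "data": {"commands": [[[0, 0, -0.9], 0], [[0, 0, -0.9], 0], [[0, 0, -0.5], 0], [[0, 0, 0], 0]]}}

```text
time_s: 12.55
eef_pos: [580.9, 116.9, 94.4]
ee_rot: [0.703, 0.063, 0.706, -0.063]
force: [-0.5, 0.5, 0.8]
grip_width: 0.498
```

>>> {"op": "step_arm", "data": {"commands": [[[0, 0, 0], 0], [[0, 0, 0], 0], [[0, 0, 0], 0]], "gripper": 0.5}}

```text
time_s: 12.85
eef_pos: [582.7, 117.5, 97.8]
ee_rot: [0.705, 0.063, 0.703, -0.063]
force: [0.4, 0.5, 0.2]
grip_width: 0.251
```

```bash
python3 -c "
from h import *
s=ctrl.sense();print(s['eef_pos'],s['force'],s['grip_width'])
c=capture('side');cv2.imwrite('pics/p6.png',cv2.resize(c['image'][100:325,180:360],None,fx=2.6,fy=2.6))"
```

```text
[582.67702506 117.48998224  97.82730787] [0.36680635 0.53360566 0.18167014] 0.2510863021545296
```

View pics/p6.png

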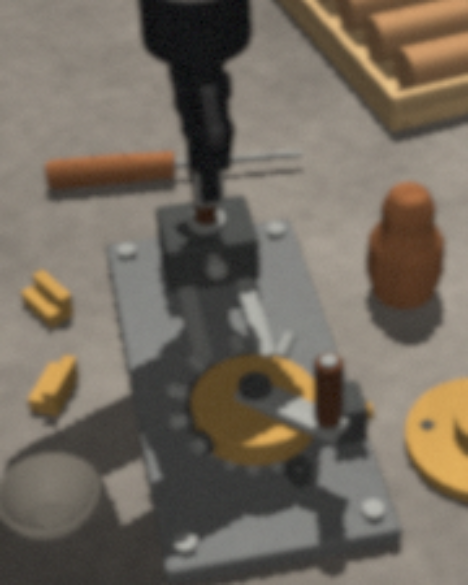

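>>> {"op": "step_arm", "data": {"commands": [[[-0.035, -0.197, -0.1], 0], [[-0.035, -0.197, 0], 0], [[-0.035, -0.197, 0], 0], [[-0.035, -0.197, 0], 0]]}}

```text
time_s: 13.3
eef_pos: [576.2, 85.4, 92.3]
ee_rot: [0.704, 0.063, 0.704, -0.063]
force: [0.3, 2.7, 0.7]
grip_width: 0.253
```

>>> {"op": "step_arm", "data": {"commands": [[[-0.035, -0.197, 0], 0], [[-0.035, -0.197, 0], 0], [[-0.018, -0.098, 0], 0], [[-0.009, -0.049, 0], 0]]}}

```text
time_s: 13.7
eef_pos: [572.4, 64.0, 92.3]
ee_rot: [0.704, 0.063, 0.704, -0.063]
force: [0.7, 3.4, 1.9]
grip_width: 0.249
```

>>> {"op": "step_arm", "data": {"commands": [[[-0.009, -0.049, 0], 0]]}}

```text
time_s: 13.8
eef_pos: [572.1, 62.4, 92.3]
ee_rot: [0.704, 0.063, 0.704, -0.063]
force: [0.1, 3.3, 1.5]
grip_width: 0.252
```

>>> {"op": "step_arm", "data": {"commands": [[[-0.009, -0.049, 0], 0]]}}

```text
time_s: 13.9
eef_pos: [571.8, 60.6, 92.3]
ee_rot: [0.704, 0.063, 0.704, -0.062]
force: [-0.0, 3.9, 1.8]
grip_width: 0.25
```

```bash
python3 -c "
from h import *
s=ctrl.sense();v=s['eef_pos'][:2]-d;y=np.array([np.sin(.177),np.cos(.177)]);x=np.array([np.cos(.177),-np.sin(.177)]);print(s['eef_pos'],'travel',190-v@y,'lat',v@x,'F',s['force'],s['force'][:2]@y)"
```

```text
[571.77010826  60.55399754  92.29159181] travel 58.20709363972844 lat 1.5892060994601254 F [-0.03845182  3.8669833   1.7874748 ] 3.799796428246092
```

>>> {"op": "step_arm", "data": {"commands": [[[-0.009, -0.049, 0], 0]]}}

```text
time_s: 14.0
eef_pos: [571.4, 58.6, 92.3]
ee_rot: [0.704, 0.062, 0.704, -0.062]
force: [-0.5, 3.2, 2.1]
grip_width: 0.252
```

>>> {"op": "step_arm", "data": {"commands": [[[-0.005, -0.025, 0], 0]]}}

```text
time_s: 14.1
eef_pos: [571.2, 57.5, 92.3]
ee_rot: [0.704, 0.063, 0.704, -0.063]
force: [1.4, 2.7, 1.7]
grip_width: 0.25
```

>>> {"op": "step_arm", "data": {"commands": [[[-0.005, -0.025, 0], 0]]}}

```text
time_s: 14.2
eef_pos: [571.0, 56.6, 92.3]
ee_rot: [0.704, 0.063, 0.704, -0.063]
force: [0.4, 3.1, 2.1]
grip_width: 0.254
```

>>> {"op": "step_arm", "data": {"commands": [[[-0.005, -0.025, 0], 0]]}}

```text
time_s: 14.3
eef_pos: [570.9, 55.5, 92.3]
ee_rot: [0.704, 0.063, 0.704, -0.063]
force: [-0.3, 4.3, 1.4]
grip_width: 0.25
```

>>> {"op": "step_arm", "data": {"commands": [[[-0.005, -0.025, 0], 0]]}}

```text
time_s: 14.4
eef_pos: [570.7, 54.5, 92.3]
ee_rot: [0.704, 0.063, 0.704, -0.063]
force: [0.9, 3.2, 1.9]
grip_width: 0.251
```

>>> {"op": "step_arm", "data": {"commands": [[[-0.005, -0.025, 0], 0]]}}

```text
time_s: 14.5
eef_pos: [570.4, 53.5, 92.3]
ee_rot: [0.704, 0.063, 0.704, -0.063]
force: [0.5, 3.4, 1.6]
grip_width: 0.254
```

>>> {"op": "step_arm", "data": {"commands": [[[-0.005, -0.025, 0], 0]]}}

```text
time_s: 14.6
eef_pos: [570.3, 52.5, 92.3]
ee_rot: [0.704, 0.063, 0.704, -0.063]
force: [0.3, 2.9, 1.4]
grip_width: 0.25
```

Still only slide friction at about 3 N, so I continue in 1 mm steps.

>>> {"op": "step_arm", "data": {"commands": [[[-0.005, -0.025, 0], 0]]}}

```text
time_s: 14.7
eef_pos: [570.1, 51.5, 92.3]
ee_rot: [0.704, 0.063, 0.704, -0.063]
force: [0.2, 2.8, 1.7]
grip_width: 0.251
```

>>> {"op": "step_arm", "data": {"commands": [[[-0.005, -0.025, 0], 0]]}}

```text
time_s: 14.8
eef_pos: [569.9, 50.5, 92.3]
ee_rot: [0.704, 0.063, 0.704, -0.063]
force: [1.0, 2.7, 0.7]
grip_width: 0.251
```

>>> {"op": "step_arm", "data": {"commands": [[[-0.005, -0.025, 0], 0]]}}

```text
time_s: 14.9
eef_pos: [569.7, 49.4, 92.3]
ee_rot: [0.704, 0.063, 0.704, -0.063]
force: [0.3, 3.1, 0.2]
grip_width: 0.254
```

>>> {"op": "step_arm", "data": {"commands": [[[-0.005, -0.025, 0], 0]]}}

```text
time_s: 15.0
eef_pos: [569.5, 48.5, 92.3]
ee_rot: [0.704, 0.063, 0.704, -0.063]
force: [0.8, 2.5, 0.7]
grip_width: 0.251
```

>>> {"op": "step_arm", "data": {"commands": [[[-0.005, -0.025, 0], 0]]}}

```text
time_s: 15.1
eef_pos: [569.3, 47.5, 92.3]
ee_rot: [0.704, 0.063, 0.704, -0.063]
force: [1.4, 2.7, 0.3]
grip_width: 0.246
```

>>> {"op": "step_arm", "data": {"commands": [[[-0.004, -0.02, 0], 0]]}}

```text
time_s: 15.2
eef_pos: [569.2, 46.6, 92.3]
ee_rot: [0.704, 0.063, 0.704, -0.063]
force: [2.4, 3.1, 1.5]
grip_width: 0.25
```

>>> {"op": "step_arm", "data": {"commands": [[[-0.004, -0.02, 0], 0]]}}

```text
time_s: 15.3
eef_pos: [569.0, 45.9, 92.3]
ee_rot: [0.704, 0.063, 0.704, -0.063]
force: [1.7, 4.1, 1.1]
grip_width: 0.251
```

>>> {"op": "step_arm", "data": {"commands": [[[-0.004, -0.02, 0], 0]]}}

```text
time_s: 15.4
eef_pos: [569.0, 45.6, 92.3]
ee_rot: [0.705, 0.063, 0.704, -0.062]
force: [3.0, 8.5, 1.4]
grip_width: 0.25
```

>>> {"op": "step_arm", "data": {"commands": [[[-0.004, -0.02, 0], 0]]}}

```text
time_s: 15.5
eef_pos: [568.9, 45.4, 92.3]
ee_rot: [0.705, 0.063, 0.704, -0.062]
force: [5.4, 12.5, -0.1]
grip_width: 0.251
```

Contact: about 13 N along the slide, so roughly 10 N on the rod. I hold it there.

>>> {"op": "step_arm", "data": {"commands": [[[0, 0, 0], 0], [[0, 0, 0], 0], [[0, 0, 0], 0], [[0, 0, 0], 0]]}}

```text
time_s: 15.9
eef_pos: [568.9, 45.4, 92.3]
ee_rot: [0.705, 0.063, 0.704, -0.062]
force: [3.6, 9.8, -0.2]
grip_width: 0.249
```

>>> {"op": "step_arm", "data": {"commands": [[[0, 0, 0], 0], [[0, 0, 0], 0], [[0, 0, 0], 0], [[0, 0, 0], 0]]}}

```text
time_s: 16.3
eef_pos: [568.9, 45.4, 92.3]
ee_rot: [0.705, 0.063, 0.704, -0.062]
force: [4.0, 9.5, 0.2]
grip_width: 0.25
```

>>> {"op": "step_arm", "data": {"commands": [[[-0.001, -0.008, 0], 0], [[0, 0, 0], 0], [[0, 0, 0], 0], [[0, 0, 0], 0]]}}

```text
time_s: 16.7
eef_pos: [569.0, 45.4, 92.3]
ee_rot: [0.705, 0.063, 0.704, -0.062]
force: [4.6, 11.1, 0.3]
grip_width: 0.252
```

>>> {"op": "step_arm", "data": {"commands": [[[0, 0, 0], 0], [[0, 0, 0], 0], [[0, 0, 0], 0], [[0, 0, 0], 0]]}}

```text
time_s: 17.1
eef_pos: [568.9, 45.4, 92.3]
ee_rot: [0.705, 0.063, 0.704, -0.062]
force: [4.4, 11.4, -0.2]
grip_width: 0.25
```

```bash
python3 -c "
from h import *
c=capture('side');cv2.imwrite('pics/p7.png',cv2.resize(c['image'][145:325,200:350],None,fx=3.3,fy=3.3,interpolation=2))"
```

```text
(no output)
```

View pics/p7.png

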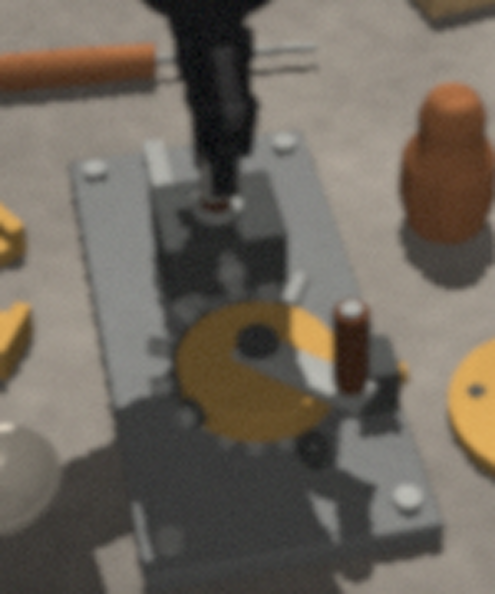

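>>> {"op": "step_arm", "data": {"commands": [[[0, 0, 0], 0], [[0, 0, 0], 0], [[0, 0, 0], 0], [[0, 0, 0], 0]], "gripper": 0}}

```text
time_s: 17.55
eef_pos: [568.4, 43.7, 92.2]
ee_rot: [0.704, 0.063, 0.704, -0.063]
force: [0.2, -0.8, 0.1]
grip_width: 0.501
```

>>> {"op": "step_arm", "data": {"commands": [[[0, 0, 0.8], 0], [[0, 0, 0.9], 0], [[0, 0, 0.9], 0], [[0, 0, 0.5], 0], [[0, 0, 0], 0]]}}

```text
time_s: 18.05
eef_pos: [569.6, 43.8, 219.3]
ee_rot: [0.706, 0.062, 0.702, -0.063]
force: [0.3, 0.1, -0.2]
grip_width: 0.499
```

>>> {"op": "step_arm", "data": {"commands": [[[-0.8, 0.7, 0], 0], [[-0.8, 0.7, 0], 0], [[-0.8, 0.7, 0], 0], [[-0.8, 0.7, 0], 0], [[0, 0, 0], 0]]}}

```text
time_s: 18.55
eef_pos: [437.2, 158.3, 215.5]
ee_rot: [0.703, 0.061, 0.705, -0.061]
force: [0.6, -1.1, 0.5]
grip_width: 0.498
```

```bash
python3 -c "
from ov import *
print(ctrl.sense()['eef_pos']);show('s8',[(120,(0,0,255))])
c=capture('top');cv2.imwrite('pics/top8.png',c['image'])"
```

```text
[437.16383446 158.2712191  215.45504178]
```

View pics/s8top.png

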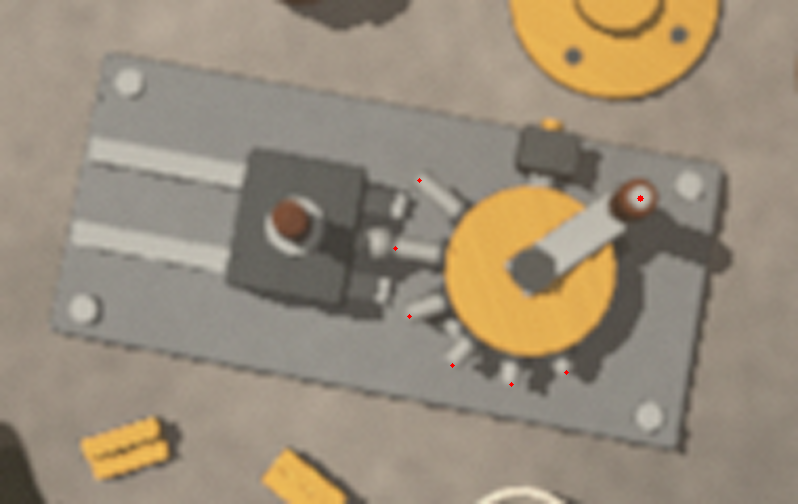

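View pics/s8side.png

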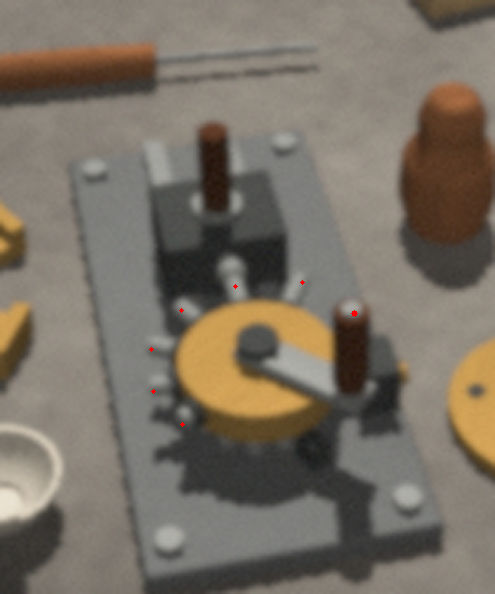

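View pics/top8.png

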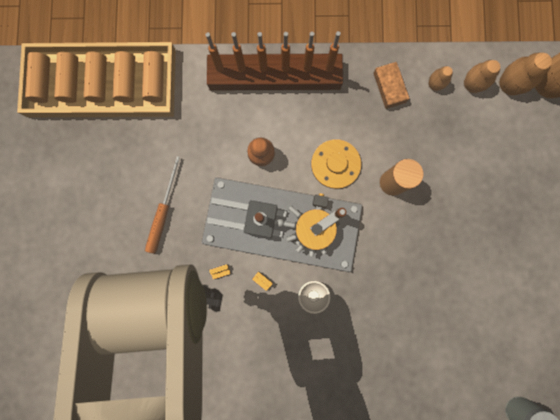

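The nose is against the fifth rod, at about (390,245) in the top zoom. The turret is still at 120°, the bystanders have not moved, and the arm is clear, so I hand in.

```bash
python3 -c "
from rig import ticket
print(ticket.finish_job())"
```

```text
the job is handed in; nothing more can be done
None
```

The length stop is set for the fifth doll and the job is handed in, at about 18.7 s of the 64 s allowed.

- **Dead stop:** I led the crank clockwise in a loose grip until the crank force rose from the detent's 5.5 N or so to 10.8–12.2 N. That puts about 6–8 N on the stop. I then let go, and both camera views showed the turret back at its first resting place.
- **Four clicks:** I led it counter-clockwise and released it at the fourth place. The pictures show it at 120° (2.094 rad) with the fifth rod facing the carriage.
- **Carriage:** I slid it up with about 3 N of friction and felt the nose touch at roughly 71–72 mm of travel. I held it about 1.6 s at 10–13 N along the slide, so about 7–10 N on the rod. I opened the fingers without drawing back.
- **Last checks:** The nose appears to touch the rod, the turret is unchanged, the bystanders look unmoved in the top view, and the arm is clear. I judged the final contact by eye from the pictures; I did not measure it again after letting go.

**One disagreement:** at the start, both views put the turret near 69°, not at one of the stated resting places (60° or 90°). The same calibration matched 0° and 120° well afterwards. I found no reason for it, and it did not affect the count, which was made from the felt stop and the rest at 0.

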